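# Let the cedar box breathe, then ease its lid shut

## Robot

A 6-joint arm with a two-finger parallel gripper is mounted at the origin on the work surface. World frame = base frame: x ahead of the robot, y to its left, z up, the work surface at z = 0. Lengths are in m, angles in rad, forces in N, time in s.
With the tool pointing down it reaches from about 0.25 to 0.775 m from the base axis. Payload 4 kg.
Tool frame: the origin (TCP) lies at the very end of the fingers, on their centre line; the grasp point (between the pads) lies 19 mm behind it; z points along the fingers, x is the direction in which the jaws open and shut, and the axes are right-handed (so a half turn about z gives the same grasp; the last joint's range is limited). The gripper opens to 85 mm and grips with 20 to 120 N. Pads are 22 mm wide; open, the fingers measure 114 mm over their backs; the gripper's body (76 mm by 85 mm) begins 54 mm behind the grasp point. The pads swing forward as they close: fully open they stand 13 mm farther back than shut.
Start: joints at [-1.233, 0.087, 1.371, -0, 1.684, -0.103], TCP at [0.235, -0.497, 0.191] pointing down, gripper open.
Joint ranges: [-3.1, 3.1], [-0.76, 2.03], [0.27, 2.55], [-1.08, 4.22], [0.17, 2.65], [-2.57, 2.57]. Speed limits (rad/s): [2.79, 2.79, 3.14, 3.14, 3.14, 3.14].

## Interface

Orientations are given as a rotation vector (axis times angle).
In Python, from rig import manip, optics, order gives the robot as it stands.
- The arm moves only by the shell command python3 -m crank 'ROWS' [FORCE]. ROWS is JSON, one flat list of numbers, 7 for each row, row after row: the finger opening in mm, from 0 to 85.4, then the shift along the tool's x, y, z in mm, then the turn, a rotation vector about the tool's x, y, z in rad. In form: [jaw, x, y, z, wx, wy, wz, jaw, x, y, z, wx, wy, wz, ...]. A call has exactly 10 rows; each row is the pose to reach, as a shift and turn from the pose measured when the call began, along the tool's axes at that moment; what a row does not reach only later rows make up. A row lasts 1/8 s, in which the tool goes at most 62.5 mm and 10.7 degrees, less where a joint would pass 70% of its speed; a pose out of reach is approached as far as the arm can. A call with a gripper value outside its range is refused whole. The fingers move at their own pace and stop on an object; FORCE is the grip in N (left out, the last holds). Time passes only in rows, so rows that repeat a pose let the fingers close, or fill a call up. It gives the time, the measured TCP pose, the force and the opening at its end, in the units of the state.
- manip.read_state(): the state, without advancing time (a new reading comes with each control period).
- optics.snapshot(name): name is "scene" or "top" or "wrist"; returns (picture, depth): 384x512x3 uint8, red, green, blue; 384x512 float32, m along the optical axis (not along the pixel's ray), 0 where there is no reading.
- optics.calibration(name): a dict with "fov_y" (degrees; the focal length in pixels is half the picture's height over the tangent of half this angle, whatever the lens; pixels are square), "cx", "cy" (the principal point, pixels), "origin" and "rotation" of the camera in the world. Camera axes: x right, y down, z forward; pixel columns grow to the right and rows downward; lengths in m; the calibration is good to about 2 mm. A picture is of the moment at which its call begins: read the wrist's pose just before it. calibration takes no time and is no camera call; for the wrist camera it gives the pose at the moment of the call.
- order.finish_job(): hands the job in, once; it reports no verdict.
The state is a dict: "t": time; "joint_pos": joint angles; "dq": joint speeds; "tau": joint torques, N m; "tcp_pos": TCP position; "orientation": TCP orientation; "contact_force": force on the tool from outside, world axes, zero at the start; "moment": the same for the moment, N m; "gripper_width": finger opening in m.
Only numpy, scipy, OpenCV 4.12 (cv2) and the standard library are available. Lean on these libraries where they do the work, as an engineer would, in place of code of your own. Each camera call takes 0.05 s, during which the arm holds its last target. There are 200 camera calls.

## Task

The spectacle case has been left with one end under the front lever of the cedar scent box: slide it along the tabletop out of the lever's way, without picking it up. Then press the lever down all the way so that the lid stands wide open, keep it open for two full seconds, and let the lever up gently so the lid settles fully shut without slamming. Open the lid only with the lever, and leave the other things on the table where they are.

Things in the scene. Friction and masses are not known exactly. Their poses are not given: they have to be found in the camera images.
- scent_box: dark wooden box with iron straps, 140 (x) by 180 (y) by 100 mm tall, fixed to the table; shut lid's top at 112 mm (finial to 136). Origin: centre of its underside. Its own -x side is the front, roughly facing the robot, where the lever sticks out from a hinge 78 mm in front of the origin, 47 mm up. The lid hinges at the back (+x) and opens up and back, away from the lever.
- lever_pad (a point): centre of the top face of the lever's pad, an iron plate 36 mm long (box's x) by 40 mm wide, 6 mm thick, on a 14 mm wide bar. At rest 164 mm in front of the box's origin, 65 mm above the table, sloping up 0.17 rad to its tip 18 mm further out; fully pressed about 27 mm above the table and 163 mm in front, sloping down 0.27 rad.
- lever (a joint): lever angle in rad: 0 at rest (up), grows as the pad is pressed down, stop at 0.44. Pressing takes about 1 to 8 N at the pad up to the stop (most at the beginning); there is no latch or brake: the lid's weight pushes the lever back up as soon as it is let go.
- lid (a joint): lid angle in rad: 0 shut, 1.1 wide open. Linked to the lever: lid = 2.5 x lever, so 10 mm at the pad is about 0.28 rad of lid. Let go, the lid drops freely and slams; brought down over two seconds or so it is gentle.
- lid_front (a point): middle of the lid's front edge, 106 mm above the table when shut.
- case_center (a point): centre of the loose spectacle case: a beige rounded box with a brass seam line, 165 (its x) by 56 (y) by 36 mm tall, about 0.16 kg, lying flat on the table; this point is 18 mm above its underside. Its long x axis points roughly at the box; its far end starts under the lever pad by about 20 to 40 mm, so the lever cannot go down much more than half way before it meets the case.
- candle: white candle pot, round, 60 mm across, 50 mm tall, standing to the box's +y side of the spectacle case, to be left alone; origin at the centre of its underside.
- diffuser: amber bottle with wooden reeds, 60 mm across, glass 90 mm tall, reeds to 190 mm, beside the box on its -y side, to be left alone; origin at the centre of its underside.
- figurine: white ceramic figurine, 56 mm across at the foot, 135 mm tall, beside the box on its +y side, to be left alone; origin at the centre of its underside.
- key_bowl: steel bowl 110 mm across, 40 mm tall, on the box's -y side of the spectacle case but further off, to be left alone; origin at the centre of its underside.
- photo_frame: leaning wooden picture frame 130 mm wide, 170 mm tall, off to the robot's right, to be left alone; origin at the foot of the picture.
- books: two stacked books, 160 by 220 mm, 54 mm tall, off to the robot's left, to be left alone; origin at the centre of the underside.
- lid_panel: the lid board itself, 150 by 190 by 12 mm, wood with two iron straps and a small finial; not to be touched. Origin at the centre of the board, 106 mm above the table when shut; the hinge line is 73 mm further back.
Things that resemble listed ones, but are neither listed nor needed, are in the scene too. There is more than one size of the part that bears case_center; the job needs the largest.

How it is judged:
On the way, in this order (a step that is already met when the one before it is completed fails the run):
1. the lever is pressed down and the lid stands wide open (over 1.0 rad) for 1.8 s (value of joint lid above 1 rad and value of joint lever above 0.39 rad), for 1.8 s.
2. the lid is back down, shut (value of joint lid below 0.04 rad), for 0.2 s.
At the end, for the whole second after the job is handed in: the lid is shut (within 0.04 rad), the lever up, and the spectacle case lies flat on the table clear of the lever (its centre over 45 mm from the pad, moved 15 to 300 mm) (value of joint lid below 0.04 rad and value of joint lever below 0.02 rad and height (world z) of case_center between 0.012 and 0.024 m and horizontal distance between case_center and lever_pad above 0.045 m and distance of case_center from where it was at the start of the episode between 0.015 and 0.3 m); the robot touches nothing.
It fails at once if the lid slams: it closes faster than 2 rad/s as it nears the box (last 0.2 rad) ((value of joint lid below 0.2 rad and velocity of joint lid below -2 rad/s)).
It fails at once if the spectacle case is lifted or tipped up (height (world z) of case_center above 0.034 m or angle between case_center's own z axis and vertical above 0.35 rad).
It fails at once if the lid is touched by the robot (contact force between any of the arm, the fingers and lid_panel above 1 N).
It fails at once if another thing on the table is shifted by over 20 mm or tipped (distance of any of candle, diffuser, figurine, key_bowl, photo_frame, books from where it was at the start of the episode above 0.02 m or angle between any of candle, diffuser, figurine, key_bowl, photo_frame, books's own z axis and vertical above 0.3 rad).
It also fails if it takes over 56 s, if anything falls off the work surface, if the arm or the gripper's body presses on something with over 40 N, if the wrist force passes 120 N, or if a joint passes its speed limit or range.

## Working session

There is one attempt and no reset: what is moved stays moved. The work goes in short steps, Python scripts to look and compute and a shell command to move; the robot and the scene stay as the last step left them, time stands still between calls to the robot, and variables do not carry over. Pictures are saved under pics/ and viewed, about 8 in all and at most 12, crops included, and the job is handed in when it is done.

```bash
ls; mkdir -p pics; cat > h.py <<'E'
import numpy as np, cv2
from rig import manip, optics, order
from scipy.spatial.transform import Rotation as R
def cloud(name):
    c=optics.calibration(name); p,d=optics.snapshot(name)
    f=p.shape[0]/2/np.tan(np.radians(c["fov_y"])/2)
    v,u=np.mgrid[:p.shape[0],:p.shape[1]]
    P=np.stack([(u-c["cx"])/f*d,(v-c["cy"])/f*d,d],-1)
    Rm=np.array(c["rotation"]); 
    if Rm.size==3: Rm=R.from_rotvec(Rm).as_matrix()
    W=P@Rm.T+np.array(c["origin"]); W[d==0]=np.nan
    return p,d,W
E
python3 - <<'E'
from h import *
s=manip.read_state();print(s)
for n in("scene","top"):
    p,d,W=cloud(n); np.savez(f"{n}.npz",p=p,W=W); c=optics.calibration(n); print(c)
    cv2.imwrite(f"pics/{n}0.png",p[...,::-1])
E
```

```text
pics
{'t': 0.0, 'joint_pos': array([-1.23314823e+00,  8.79516434e-02,  1.37227335e+00,  1.50887313e-05,
        1.68357795e+00, -1.03132007e-01]), 'dq': array([-1.24371104e-04,  7.34289231e-05,  1.64166892e-03, -7.07968427e-04,
        8.64028092e-05,  2.76508584e-04]), 'tau': array([-8.04746742e-05, -3.51865447e+01, -3.13274503e+01, -2.18286423e-04,
        1.08304151e-02, -1.85504877e-05]), 'tcp_pos': array([ 0.23444545, -0.49688439,  0.19023136]), 'orientation': array([-2.65217366,  1.68133759,  0.00270958]), 'contact_force': array([-0.17253205, -0.16653725,  0.02130513]), 'moment': array([0.03857451, 0.02477533, 0.04303856]), 'gripper_width': 0.08531804561263497}
{'fov_y': 57.72643739308911, 'cx': 253.27335839829232, 'cy': 187.5277032739554, 'origin': array([1.26603574, 0.1586058 , 1.15175755]), 'rotation': array([-1.69181003, -2.07860966,  0.66227923])}
{'fov_y': 53.778610352215594, 'cx': 255.79613295168195, 'cy': 190.39236234236935, 'origin': array([ 0.23820381, -0.0091337 ,  1.47731904]), 'rotation': array([-2.20123914,  1.99293556, -0.23320477])}
```

View pics/scene0.png

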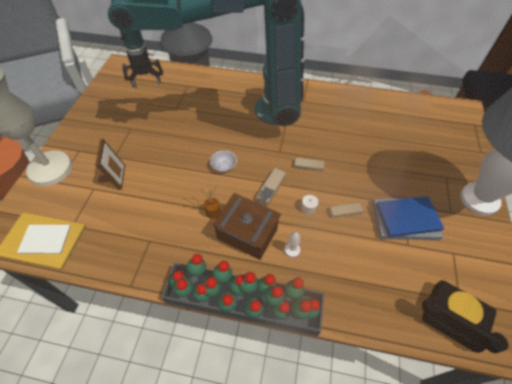

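View pics/top0.png

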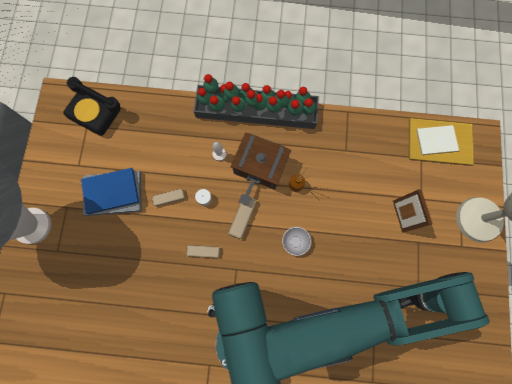

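In the top view, three beige boxes could be the case: (243,218), with its end under the lever, (168,198) and (203,252). The last two look smaller. I'm choosing (243,218) and will check it in a rectified crop and by size.

```bash
python3 - <<'E'
from h import *
z=np.load("top.npz");p,W=z["p"],z["W"]
cr=p[120:270,150:330]; cv2.imwrite("pics/crop1.png",cv2.resize(cr[...,::-1],None,fx=4,fy=4,interpolation=cv2.INTER_CUBIC))
hsv=cv2.cvtColor(p,cv2.COLOR_RGB2HSV)
for n,(u,v) in dict(case=(240,222),b2=(168,198),b3=(203,252),candle=(203,197),fig=(219,152),diff=(297,183),bowl=(297,241)).items():
    zt=W[v,u,2]; 
    m=((W[...,2]>0.02)&(W[...,2]<.3)).astype(np.uint8)
    if n in("case",): m&=(W[...,2]<.045).astype(np.uint8)
    _,L=cv2.connectedComponents(m,connectivity=4)
    k=(L==L[v,u]); q=W[k]; r=cv2.minAreaRect((q[:,:2]*1000).astype(np.float32))
    print(n,k.sum(),"at px",W[v,u].round(3),"z med",np.median(q[:,2]).round(3),r)
# box lid
m=((W[...,2]>.095)&(W[...,2]<.12)).astype(np.uint8);_,L=cv2.connectedComponents(m)
for i in range(1,L.max()+1):
    q=W[L==i]
    if len(q)>150: print("lid?",len(q),np.median(q,0).round(3),cv2.minAreaRect((q[:,:2]*1000).astype(np.float32)))
m=((W[...,2]>.05)&(W[...,2]<.08)).astype(np.uint8);m[:170]=0;m[230:]=0;m[:,:230]=0;m[:,270:]=0
print(m.sum(),W[m>0].round(3).tolist()[::6])
E
```

```text
case 550 at px [0.439 0.062 0.036] z med 0.035 ((461.7310485839844, 57.66167449951172), (57.397003173828125, 165.5960693359375), 73.43022155761719)
b2 310 at px [0.507 0.354 0.024] z med 0.026 ((511.42047119140625, 356.1452941894531), (40.73335647583008, 122.83910369873047), 21.46506690979004)
b3 351 at px [0.313 0.19  0.027] z med 0.026 ((315.6798095703125, 192.96572875976562), (43.12437438964844, 123.5166244506836), 2.5120396614074707)
candle 198 at px [0.52  0.214 0.047] z med 0.049 ((522.9232177734375, 217.52178955078125), (58.01515579223633, 57.15320587158203), 77.45242309570312)
fig 116 at px [0.695 0.17  0.085] z med 0.11 ((709.3387451171875, 178.33792114257812), (33.02166748046875, 35.76593780517578), 50.95723342895508)
diff 219 at px [ 0.604 -0.14   0.076] z med 0.065 ((614.8829956054688, -140.62716674804688), (56.56547164916992, 58.02097702026367), 50.64322280883789)
bowl 180147 at px [ 0.392 -0.164  0.007] z med nan ((1572.847900390625, -92.916748046875), (2360.205078125, 3286.16845703125), 26.534318923950195)
lid? 442 [0.88  0.694 0.106] ((884.369140625, 698.51025390625),
[... 542 characters left out ...]
9, 0.018, 0.058], [0.606, 0.025, 0.051], [0.602, -0.01, 0.078], [0.601, 0.009, 0.062], [0.6, -0.018, 0.074], [0.6, -0.022, 0.063], [0.595, 0.012, 0.053], [0.588, 0.039, 0.054], [0.583, 0.038, 0.057], [0.58, 0.03, 0.055], [0.572, 0.037, 0.055], [0.563, 0.048, 0.052], [0.56, 0.044, 0.052], [0.548, 0.054, 0.064], [0.545, 0.065, 0.056], [0.539, 0.068, 0.062], [0.542, 0.046, 0.062], [0.537, 0.053, 0.061], [0.531, 0.064, 0.065], [0.535, 0.041, 0.06], [0.527, 0.059, 0.067], [0.531, 0.037, 0.06], [0.524, 0.059, 0.066], [0.526, 0.036, 0.063], [0.521, 0.059, 0.062], [0.523, 0.036, 0.061], [0.516, 0.058, 0.064], [0.519, 0.036, 0.065], [0.512, 0.054, 0.068], [0.508, 0.057, 0.069], [0.505, 0.053, 0.063]]
```

View pics/crop1.png

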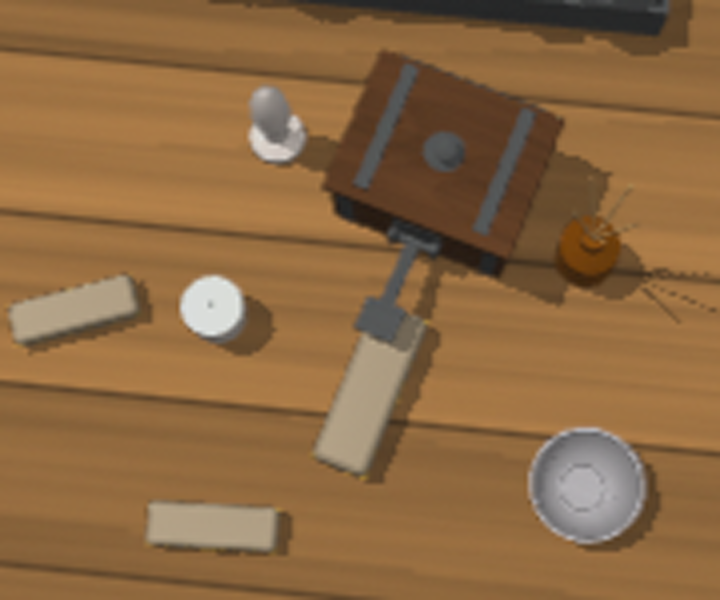

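The crop confirms it. The case at crop (370,400) measures 165×57 mm, and its end lies under the pad at crop (381,318). The other two are 123×42 mm. I'll pull the case back along its axis by about 70 mm using a light side grip. The small beige box at (0.316, 0.193) stays clear.

```bash
cat >> h.py <<'E'
def rel(pos,yaw_x=None,verbose=True):
    """shift (mm) and turn in present tool axes for TCP at pos, tool down, jaw axis at world yaw"""
    s=manip.read_state(); R0=R.from_rotvec(s["orientation"])
    d=R0.inv().apply(np.array(pos)-s["tcp_pos"])*1000
    out=[]
    for y in (yaw_x,yaw_x+np.pi):
        x=np.array([np.cos(y),np.sin(y),0]);zz=np.array([0,0,-1.]);T=np.stack([x,np.cross(zz,x),zz],1)
        out.append((R0.inv()*R.from_matrix(T)).as_rotvec())
    w=min(out,key=np.linalg.norm)
    print("t",round(s["t"],2),"shift",d.round(1),"turn",w.round(3),"j6",s["joint_pos"].round(2),"F",s["contact_force"].round(1),"w",round(s["gripper_width"],4),"tcp",s["tcp_pos"].round(4))
    return d,w
E
python3 - <<'E'
from h import *
rel([.438,.065,.15],np.radians(73.4))
print(R.from_rotvec(manip.read_state()["orientation"]).as_matrix().round(3))
E
```

```text
t 0.1 shift [-421.3 -423.8   41.3] turn [0.001 0.002 0.731] j6 [-1.23  0.09  1.37  0.    1.68 -0.1 ] F [ 0.5  0.3 -0.5] w 0.0854 tcp [ 0.2345 -0.4969  0.1903]
[[ 0.427 -0.904 -0.001]
 [-0.904 -0.427  0.002]
 [-0.002 -0.    -1.   ]]
```

```bash
python3 -m crank '[85,-42,-42,0,0,0,0.07, 85,-84,-85,0,0,0,0.15, 85,-126,-127,4,0,0,0.22, 85,-169,-170,8,0,0,0.29, 85,-211,-212,12,0,0,0.37, 85,-253,-254,16,0,0,0.44, 85,-295,-297,22,0,0,0.51, 85,-337,-339,28,0,0,0.58, 85,-379,-382,34,0,0,0.66, 85,-421,-424,41,0,0,0.73]' 20
python3 - <<'E'
from h import *
rel([.438,.065,.008],np.radians(73.4))
p,d,W=cloud("wrist"); cv2.imwrite("pics/w1.png",p[...,::-1])
m=((W[...,2]>.028)&(W[...,2]<.045)).astype(np.uint8);_,L,st,ce=cv2.connectedComponentsWithStats(m)
for i in range(1,len(st)):
    if st[i,4]>1500:
        q=W[L==i]; print(st[i],np.median(q,0).round(3),cv2.minAreaRect((q[:,:2]*1000).astype(np.float32)))
E
```

```text
t: 1.35
tcp_pos: [0.4385, 0.0668, 0.1499]
orientation: [-1.875, 2.52, 0.002]
contact_force: [0.4, -1.0, -0.7]
gripper_width: 0.0851
t 1.35 shift [  2.1  -0.2 141.9] turn [ 0.001  0.001 -0.002] j6 [ 0.02 -0.14  1.68  0.    1.61  1.88] F [ 0.4 -1.  -0.7] w 0.0851 tcp [0.4385 0.0668 0.1499]
[ 223   59   60  170 7952] [0.458 0.06  0.036] ((462.8130798339844, 59.601619720458984), (55.897342681884766, 162.0054931640625), 73.88587951660156)
[ 432  101   80  114 1655] [ 0.369 -0.139  0.038] ((390.19952392578125, -140.12664794921875), (80.50492858886719, 108.84272766113281), 86.80099487304688)
```

View pics/w1.png

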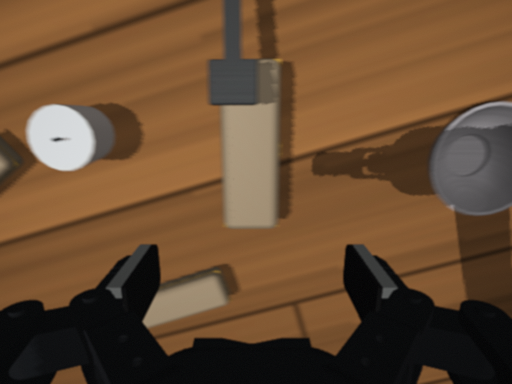

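The wrist view shows the case at (250,150), pad at (233,82), and the fingers centred on it. Next I descend and close lightly.

```bash
python3 -m crank '[85,0,0,40,0,0,0, 85,0,0,80,0,0,0, 85,0,0,115,0,0,0, 85,0,0,132,0,0,0, 85,0,0,141,0,0,0, 85,0,0,141,0,0,0, 50,0,0,141,0,0,0, 50,0,0,141,0,0,0, 50,0,0,141,0,0,0, 50,0,0,141,0,0,0]' 20
python3 - <<'E'
from h import *
rel([.438-.067-.004,.0668+.020-.018,.009],np.radians(73.4))
E
```

```text
t: 2.65
tcp_pos: [0.4391, 0.0752, 0.0078]
orientation: [-1.88, 2.511, 0.012]
contact_force: [-0.3, 0.6, -0.0]
gripper_width: 0.0499
t 2.65 shift [26.5 67.3 -1.2] turn [0.003 0.008 0.004] j6 [ 0.03 -0.03  1.87  0.01  1.3   1.89] F [-0.3  0.6 -0. ] w 0.0499 tcp [0.4391 0.0752 0.0078]
```

Opening of 50 mm is less than the case width, and the TCP moved 8 mm sideways. I need to look.

```bash
python3 - <<'E'
from h import *
p,d,W=cloud("wrist"); q,_,V=cloud("top"); s,_,_=cloud("scene")
a=cv2.resize(p[...,::-1],(400,300));b=cv2.resize(q[180:255,200:300,::-1],(400,300));c=cv2.resize(s[130:220,210:330,::-1],(400,300))
cv2.imwrite("pics/m2.png",np.vstack([np.hstack([a,b]),np.hstack([c,c*0])]))
E
```

```text
(no output)
```

View pics/m2.png

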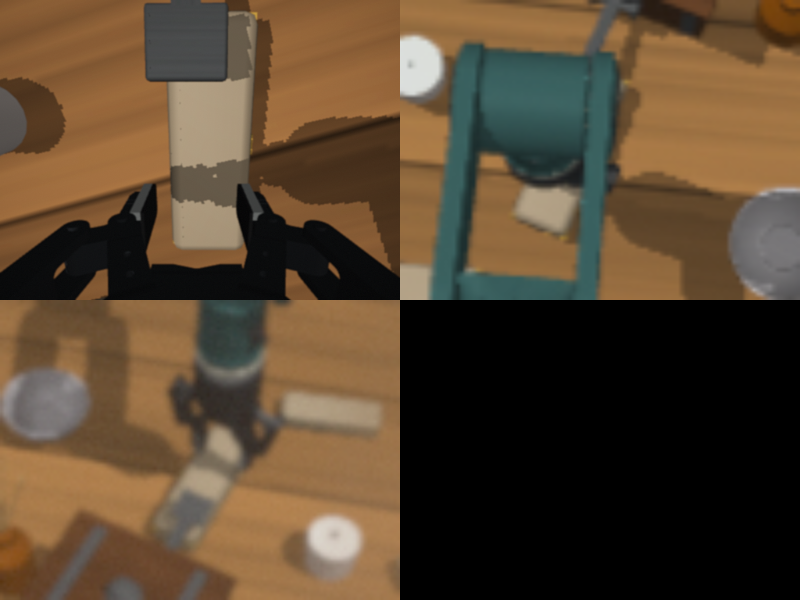

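```bash
python3 - <<'E'
from h import *
s=manip.read_state();print({k:np.round(v,4) for k,v in s.items()})
p,d,W=cloud("wrist")
R0=R.from_rotvec(s["orientation"]);T=R0.inv().apply((W-s["tcp_pos"]).reshape(-1,3)).reshape(W.shape)*1000
for (v,u) in [(244,190),(244,178),(270,190),(244,320),(244,335),(270,325),(240,270),(160,270),(120,220),(120,315)]:
    print((u,v),"world",W[v,u].round(3),"tool mm",T[v,u].round(0))
m=((W[...,2]>.03)&(W[...,2]<.042)&(W[...,0]>.36)&(abs(W[...,1]-.06)<.08)).astype(np.uint8);_,L,st,ce=cv2.connectedComponentsWithStats(m)
for i in range(1,len(st)):
    if st[i,4]>800:
        q=W[L==i]; print(st[i],np.median(q,0).round(3),cv2.minAreaRect((q[:,:2]*1000).astype(np.float32)))
E
```

```text
{'t': np.float64(2.8), 'joint_pos': array([ 0.0348, -0.0307,  1.8689,  0.0095,  1.3046,  1.8887]), 'dq': array([-0.0002,  0.0026,  0.0012,  0.0011, -0.0011, -0.0001]), 'tau': array([-1.90000e-03, -2.67942e+01, -2.81305e+01,  3.89000e-02,
        4.30000e-03, -1.00000e-04]), 'tcp_pos': array([0.4389, 0.0753, 0.0075]), 'orientation': array([-1.8802,  2.5115,  0.0128]), 'contact_force': array([-0.5441,  0.6131,  0.4463]), 'moment': array([-0.0183,  0.024 ,  0.0643]), 'gripper_width': np.float64(0.0497)}
(190, 244) world [0.457 0.098 0.065] tool mm [-27. -11. -58.]
(178, 244) world [ 0.432  0.129 -0.001] tool mm [-50.  21.   9.]
(190, 270) world [0.451 0.098 0.077] tool mm [-25.  -5. -69.]
(320, 244) world [0.44  0.043 0.063] tool mm [ 30. -10. -56.]
(335, 244) world [ 0.404  0.029 -0.   ] tool mm [55. 20.  7.]
(325, 270) world [0.441 0.046 0.085] tool mm [ 27. -10. -78.]
(270, 240) world [0.436 0.066 0.036] tool mm [  9.   1. -29.]
(270, 160) world [0.477 0.055 0.035] tool mm [  9. -42. -28.]
(220, 120) world [0.502 0.073 0.034] tool mm [-16. -62. -27.]
(315, 120) world [0.49  0.029 0.035] tool mm [ 30. -62. -28.]
[  214    13   116   307 23971] [0.464 0.06  0.036] ((462.7354736328125, 59.42924118041992), (54.68180847167969, 162.44178771972656), 73.80158233642578)
```

```bash
python3 - <<'E'
from h import *
c=optics.calibration("wrist"); s=manip.read_state();R0=R.from_rotvec(s["orientation"])
print("cam in tool mm",(R0.inv().apply(c["origin"]-s["tcp_pos"])*1000).round(0), c["fov_y"])
p,d,W=cloud("wrist")
T=R0.inv().apply((W-s["tcp_pos"]).reshape(-1,3)).reshape(W.shape)*1000
for u in (165,175,185,192,198,308,316,322,330):
    print(u,[(v,*T[v,u].round(0).astype(int)) for v in range(225,320,12) if np.isfinite(T[v,u,0])])
f=384/2/np.tan(np.radians(c["fov_y"])/2);Rc=R.from_rotvec(c["rotation"])
for t in [(-25,0,-5),(25,0,-5),(-28,-11,-19),(28,-11,-19),(28,11,-10)]:
    q=Rc.inv().apply(R0.apply(np.array(t)/1000)+s["tcp_pos"]-c["origin"]); print(t,(q[:2]/q[2]*f+[c["cx"],c["cy"]]).round(0),q[2].round(3))
cv2.imwrite("pics/w3.png",cv2.resize(p[200:340,130:390,::-1],None,fx=3,fy=3))
E
```

```text
cam in tool mm [  -0.  -70. -182.] 63.057629346201225
165 [(225, np.int64(-57), np.int64(7), np.int64(7)), (237, np.int64(-58), np.int64(16), np.int64(9)), (249, np.int64(-58), np.int64(25), np.int64(8)), (261, np.int64(-36), np.int64(-6), np.int64(-65)), (273, np.int64(-32), np.int64(-11), np.int64(-82)), (285, np.int64(-29), np.int64(-11), np.int64(-90)), (297, np.int64(-28), np.int64(-11), np.int64(-96)), (309, np.int64(-24), np.int64(-17), np.int64(-110))]
175 [(225, np.int64(-50), np.int64(7), np.int64(7)), (237, np.int64(-51), np.int64(16), np.int64(8)), (249, np.int64(-35), np.int64(-7), np.int64(-55)), (261, np.int64(-30), np.int64(-11), np.int64(-73)), (273, np.int64(-29), np.int64(-10), np.int64(-80)), (285, np.int64(-26), np.int64(-11), np.int64(-90)), (297, np.int64(-24), np.int64(-12), np.int64(-97)), (309, np.int64(-21), np.int64(-16), np.int64(-109))]
185 [(225, np.int64(-44), np.int64(8), np.int64(9)), (237, np.int64(-31), np.int64(-10), np.int64(-49)), (249, np.int64(-29), np.int64(-10), np.int64(-62)), (261, np.int64(-26), np.int64(-11), np.int64(-73)), (273, np.int
[... 2077 characters left out ...]
(26), np.int64(-5), np.int64(-80)), (297, np.int64(26), np.int64(0), np.int64(-80)), (309, np.int64(19), np.int64(-16), np.int64(-109))]
330 [(225, np.int64(50), np.int64(7), np.int64(6)), (237, np.int64(51), np.int64(16), np.int64(7)), (249, np.int64(35), np.int64(-6), np.int64(-54)), (261, np.int64(30), np.int64(-11), np.int64(-73)), (273, np.int64(28), np.int64(-10), np.int64(-80)), (285, np.int64(26), np.int64(-11), np.int64(-90)), (297, np.int64(24), np.int64(-11), np.int64(-97)), (309, np.int64(21), np.int64(-17), np.int64(-111))]
(-25, 0, -5) [211. 222.] 0.19
(25, 0, -5) [294. 222.] 0.19
(-28, -11, -19) [202. 213.] 0.173
(28, -11, -19) [303. 213.] 0.173
(28, 11, -10) [299. 242.] 0.188
```

View pics/w3.png

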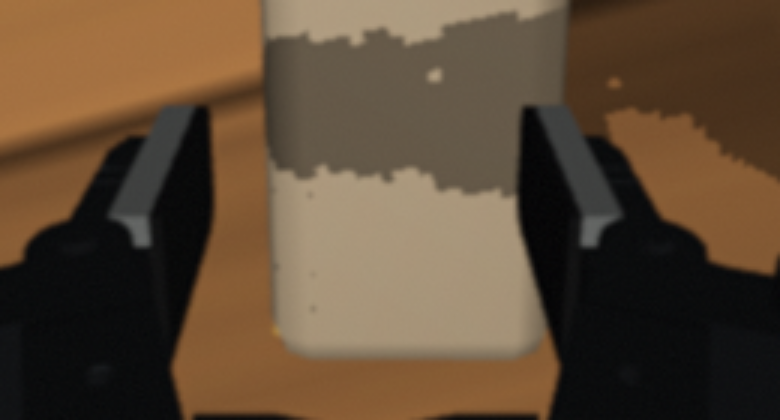

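The wrist picture and depth agree that the real fingertips are about 45 mm behind the reported TCP. They are at z≈0.05, above the case, so the grip closed on nothing. I'll open, recentre by +9 mm in tool x, and lower gently in stages while watching the force.

```bash
python3 -m crank '[85,0,0,-10,0,0,0, 85,0,0,-10,0,0,0, 85,5,0,-10,0,0,0, 85,9,0,-10,0,0,0, 85,9,0,-10,0,0,0, 85,9,0,-10,0,0,0, 85,9,0,-5,0,0,0, 85,9,0,0,0,0,0, 85,9,0,5,0,0,0, 85,9,0,5,0,0,0]' 20
python3 - <<'E'
from h import *
rel([.438,.0666,.008],np.radians(73.8))
p,d,W=cloud("wrist"); s=manip.read_state();R0=R.from_rotvec(s["orientation"])
T=R0.inv().apply((W-s["tcp_pos"]).reshape(-1,3)).reshape(W.shape)*1000
k=(abs(T[...,1])<14)&(abs(T[...,0])<65)&(W[...,2]>.042)
print("finger pts",k.sum(),"max tool z",np.percentile(T[k][:,2],[50,99,100]).round(1),"x range left/right", [np.percentile(T[k&(T[...,0]*sg>0)&(T[...,2]>-75)][:,0],[1,50,99]).round(0) for sg in(-1,1)])
t=(abs(W[...,2])<.02)&(T[...,1]<-20);print("table z median",np.median(W[t][:,2]).round(4))
E
```

```text
t: 4.15
tcp_pos: [0.4357, 0.0667, 0.0016]
orientation: [-1.881, 2.513, 0.014]
contact_force: [-0.1, 0.0, -0.6]
gripper_width: 0.0851
t 4.15 shift [-0.6 -2.2 -6.4] turn [ 0.006  0.008 -0.003] j6 [ 0.02 -0.03  1.88  0.01  1.29  1.87] F [-0.1  0.  -0.6] w 0.0851 tcp [0.4357 0.0667 0.0016]
finger pts 25700 max tool z [-106.4  -56.6  -51.5] x range left/right [array([-56., -43., -42.]), array([42., 42., 55.])]
table z median -0.0002
```

```bash
python3 -m crank '[85,0,0,4,0.006,0.008,0, 85,0,0,8,0.006,0.008,0, 85,0,0,12,0.006,0.008,0, 85,0,0,16,0.006,0.008,0, 85,0,0,20,0.006,0.008,0, 85,0,0,24,0.006,0.008,0, 85,0,0,26,0.006,0.008,0, 85,0,0,28,0.006,0.008,0, 85,0,0,28,0.006,0.008,0, 85,0,0,28,0.006,0.008,0]' 20
python3 - <<'E'
from h import *
rel([.438,.0666,-.033],np.radians(73.8))
p,d,W=cloud("wrist"); s=manip.read_state();R0=R.from_rotvec(s["orientation"])
T=R0.inv().apply((W-s["tcp_pos"]).reshape(-1,3)).reshape(W.shape)*1000
cv2.imwrite("pics/w4.png",p[...,::-1])
E
```

```text
t: 5.45
tcp_pos: [0.436, 0.067, -0.0259]
orientation: [-1.882, 2.514, -0.002]
contact_force: [0.4, -0.5, -0.1]
gripper_width: 0.085
t 5.45 shift [-0.2 -2.   7.1] turn [-0.001  0.    -0.003] j6 [ 0.02  0.    1.91 -0.    1.23  1.88] F [ 0.4 -0.5 -0.1] w 0.085 tcp [ 0.436   0.067  -0.0259]
```

View pics/w4.png

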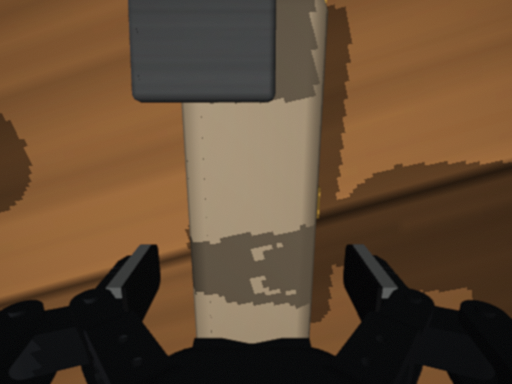

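The reported TCP is at −26 mm with no contact, so the tool offset of about 41 mm is real. The fingers straddle the case, with edges at columns 190 and 315 and tips at 158 and 345. I'll lower 6 mm more and close.

```bash
python3 -m crank '[85,0,0,3,0,0,0, 85,0,0,6,0,0,0, 75,0,0,6,0,0,0, 65,0,0,6,0,0,0, 58,0,0,6,0,0,0, 45,0,0,6,0,0,0, 45,0,0,6,0,0,0, 45,0,0,6,0,0,0, 45,0,0,6,0,0,0, 45,0,0,6,0,0,0]' 20
python3 - <<'E'
from h import *
s=manip.read_state()
rel(s["tcp_pos"]+[-.067,.002,.000],np.radians(73.8))
E
```

```text
t: 6.75
tcp_pos: [0.4363, 0.0669, -0.0316]
orientation: [-1.882, 2.514, -0.002]
contact_force: [-0.9, -0.4, 3.0]
gripper_width: 0.0556
t 6.75 shift [17.  64.9 -0.1] turn [-0.002  0.    -0.003] j6 [ 0.02  0.01  1.92 -0.    1.21  1.88] F [-0.9 -0.4  3. ] w 0.0556 tcp [ 0.4363  0.0669 -0.0316]
```

```bash
python3 -m crank '[45,0,6,0,0,0,0, 45,1,14,0,0,0,0, 45,3,23,0,0,0,0, 45,6,32,0,0,0,0, 45,9,41,0,0,0,0, 45,12,50,0,0,0,0, 45,15,58,0,0,0,0, 45,17,65,0,0,0,0, 45,17,65,0,0,0,0, 45,17,65,0,0,0,0]' 20
python3 -m crank '[57,0,0,0,0,0,0, 60,0,0,0,0,0,0, 70,0,0,0,0,0,0, 85,0,0,0,0,0,0, 85,0,0,0,0,0,0, 85,0,0,-30,0,0,0, 85,0,0,-70,0,0,0, 85,0,0,-110,0,0,0, 85,0,0,-150,0,0,0, 85,0,0,-150,0,0,0]' 20
python3 - <<'E'
from h import *
rel([.5266,.053,.170],np.radians(73.8))
p,d,W=cloud("wrist"); s=manip.read_state()
m=((W[...,2]>.028)&(W[...,2]<.042)&(W[...,1]<.13)&(W[...,1]>-.05)).astype(np.uint8);_,L,st,ce=cv2.connectedComponentsWithStats(m)
for i in range(1,len(st)):
    if st[i,4]>1000:
        q=W[L==i]; print(st[i],np.median(q,0).round(3),cv2.minAreaRect((q[:,:2]*1000).astype(np.float32)))
m=(W[...,2]>.055)&(W[...,2]<.078)&(W[...,0]>.49)&(W[...,0]<.56)&(W[...,1]>0)&(W[...,1]<.1)
q=W[m];print("pad",len(q),q.mean(0).round(3),cv2.minAreaRect((q[:,:2]*1000).astype(np.float32)))
cv2.imwrite("pics/w5.png",p[...,::-1])
E
```

```text
t: 8.0
tcp_pos: [0.3679, 0.0688, -0.0316]
orientation: [1.882, -2.514, -0.0]
contact_force: [-3.5, -1.2, 7.0]
gripper_width: 0.0559
t: 9.25
tcp_pos: [0.3707, 0.069, 0.1222]
orientation: [-1.879, 2.51, -0.007]
contact_force: [-0.1, 0.2, -0.6]
gripper_width: 0.0848
t 9.25 shift [ -28.6 -154.4  -46.7] turn [-0.007  0.002 -0.003] j6 [ 0.03 -0.3   1.86 -0.    1.57  1.89] F [-0.1  0.2 -0.6] w 0.0848 tcp [0.3707 0.069  0.1222]
[  219    56    68   185 11545] [0.404 0.06  0.036] ((395.2388916015625, 61.61156463623047), (55.86350631713867, 161.64857482910156), 73.73851013183594)
pad 406 [0.508 0.06  0.066] ((508.48553466796875, 60.11039733886719), (39.27922439575195, 3.893235921859741), 73.70865631103516)
```

View pics/w5.png

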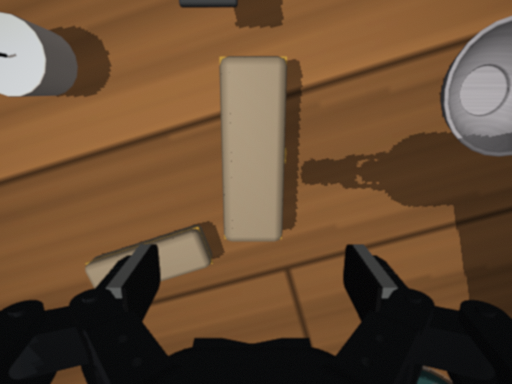

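The case is clear: its centre is at (0.395, 0.062) and it lies flat. The pad tip is visible at (208,3). Next I close the fingers and move over the pad.

```bash
python3 -m crank '[60,0,0,-18,-0.007,0.002,0, 30,-5,-25,-18,-0.007,0.002,0, 0,-12,-60,-18,-0.007,0.002,0, 0,-19,-95,-18,-0.007,0.002,0, 0,-25,-125,-18,-0.007,0.002,0, 0,-29,-145,-18,-0.007,0.002,0, 0,-29,-152,-18,-0.007,0.002,0, 0,-29,-152,-18,-0.007,0.002,0, 0,-29,-152,-18,-0.007,0.002,0, 0,-29,-152,-18,-0.007,0.002,0]' 30
python3 - <<'E'
from h import *
rel([.525,.0545,.024],np.radians(73.8))
p,d,W=cloud("wrist"); s=manip.read_state();R0=R.from_rotvec(s["orientation"])
T=R0.inv().apply((W-s["tcp_pos"]).reshape(-1,3)).reshape(W.shape)*1000
k=(abs(T[...,1])<14)&(abs(T[...,0])<65)&(W[...,2]>.085)
print("max tool z",np.percentile(T[k][:,2],[99,99.9,100]).round(1))
m=(W[...,2]>.05)&(W[...,2]<.085)&(W[...,0]>.48)&(W[...,0]<.57)&(W[...,1]>0)&(W[...,1]<.1)
q=T[m];print("pad in tool",len(q),np.percentile(q,[1,99],axis=0).round(0))
cv2.imwrite("pics/w6.png",p[...,::-1])
E
```

```text
t: 10.55
tcp_pos: [0.5226, 0.0541, 0.1384]
orientation: [1.881, -2.512, -0.004]
contact_force: [-0.1, 0.4, -0.2]
gripper_width: 0.0001
t 10.55 shift [ -1.2  -2.7 114.4] turn [ 0.004 -0.002 -0.003] j6 [-0.    0.05  1.51 -0.    1.58  1.85] F [-0.1  0.4 -0.2] w 0.0001 tcp [0.5226 0.0541 0.1384]
max tool z [-51.3 -44.2 -42.6]
pad in tool 2570 [[-21. -48.  71.]
 [ 18.  15.  82.]]
```

View pics/w6.png

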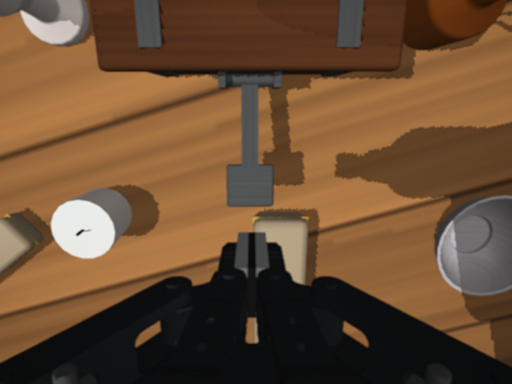

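The pad at (250,185) sits under the tool, off by about (−1, −3) mm. The case end at (280,215) is clear of the pad's tip. I'm going down to the touch point.

```bash
python3 -m crank '[0,-1,-3,30,0.004,0,0, 0,-1,-3,60,0.004,0,0, 0,-1,-3,85,0.004,0,0, 0,-1,-3,97,0.004,0,0, 0,-1,-3,103,0.004,0,0, 0,-1,-3,107,0.004,0,0, 0,-1,-3,110,0.004,0,0, 0,-1,-3,113,0.004,0,0, 0,-1,-3,116,0.004,0,0, 0,-1,-3,116,0.004,0,0]'
```

```text
t: 11.85
tcp_pos: [0.5256, 0.0542, 0.023]
orientation: [1.883, -2.514, 0.002]
contact_force: [-1.7, 0.7, 4.7]
gripper_width: 0.0001
```

```bash
python3 -m crank '[0,0,0,4,0,0,0, 0,0,0,8,0,0,0, 0,0,0,12,0,0,0, 0,0,0,16,0,0,0, 0,0,0,20,0,0,0, 0,0,0,24,0,0,0, 0,0,0,28,0,0,0, 0,0,0,31,0,0,0, 0,0,0,34,0,0,0, 0,0,0,34,0,0,0]'
python3 - <<'E'
from h import *
rel([.525,.0545,-.014],np.radians(73.8))
p,d,W=cloud("scene"); cv2.imwrite("pics/s7.png",cv2.resize(p[130:280,180:360,::-1],None,fx=3,fy=3))
E
```

```text
t: 13.1
tcp_pos: [0.5262, 0.0539, -0.0109]
orientation: [-1.883, 2.515, -0.003]
contact_force: [0.3, 0.7, 2.2]
gripper_width: -0.0001
t 13.1 shift [-0.2  1.3  3.1] turn [-0.002 -0.001 -0.003] j6 [-0.    0.17  1.69 -0.    1.28  1.85] F [0.3 0.7 2.2] w -0.0001 tcp [ 0.5262  0.0539 -0.0109]
```

```bash
python3 -m crank '[0,0,0,1,0,0,0, 0,0,0,2,0,0,0, 0,0,0,3,0,0,0, 0,0,0,4,0,0,0, 0,0,0,4,0,0,0, 0,0,0,4,0,0,0, 0,0,0,4,0,0,0, 0,0,0,4,0,0,0, 0,0,0,4,0,0,0, 0,0,0,4,0,0,0]'
python3 - <<'E'
from h import *
rel([.525,.0545,-.014],np.radians(73.8))
p,d,W=cloud("scene"); cv2.imwrite("pics/s7.png",cv2.resize(p[130:280,180:360,::-1],None,fx=3,fy=3))
E
```

```text
t: 14.4
tcp_pos: [0.5264, 0.054, -0.0115]
orientation: [-1.883, 2.514, -0.004]
contact_force: [-5.8, 1.3, 17.2]
gripper_width: -0.0
t 14.4 shift [-0.1  1.5  2.5] turn [-0.003 -0.001 -0.003] j6 [-0.    0.17  1.69 -0.    1.27  1.85] F [-5.8  1.3 17.2] w -0.0 tcp [ 0.5264  0.054  -0.0115]
```

View pics/s7.png

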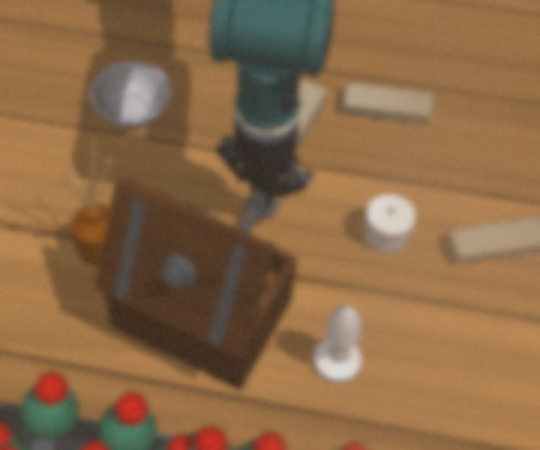

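The lid stands wide open, and 17 N with no further travel means the lever is at its stop. Holding for 2.5 s.

```bash
for i in 1 2; do python3 -m crank '[0,0,0,4,0,0,0, 0,0,0,4,0,0,0, 0,0,0,4,0,0,0, 0,0,0,4,0,0,0, 0,0,0,4,0,0,0, 0,0,0,4,0,0,0, 0,0,0,4,0,0,0, 0,0,0,4,0,0,0, 0,0,0,4,0,0,0, 0,0,0,4,0,0,0]'; done
```

```text
t: 15.7
tcp_pos: [0.5264, 0.054, -0.0116]
orientation: [-1.883, 2.514, -0.005]
contact_force: [-9.2, -0.3, 20.7]
gripper_width: 0.0002
t: 16.95
tcp_pos: [0.5265, 0.054, -0.0116]
orientation: [-1.883, 2.513, -0.006]
contact_force: [-8.2, 1.2, 21.4]
gripper_width: 0.0
```

```bash
python3 - <<'E'
from h import *
p,d,W=cloud("top")
ax=np.array([.960,-.279]);o=np.array([.684,.0075]);ay=np.array([.279,.960])
r=W[...,:2]-o;bx=r@ax;by=r@ay
m=(abs(by)<.085)&(abs(bx)<.16)&(W[...,2]>.115)&(W[...,2]<.3)
q=np.c_[bx[m],W[...,2][m]];print(m.sum());c=np.polyfit(q[:,1],q[:,0],1);print("lid angle",np.pi/2-np.arctan(c[0]),q.min(0),q.max(0))
E
```

```text
423
lid angle 1.971004928599672 [-0.15943057  0.1150134 ] [0.07407413 0.24374053]
```

Tip height and force match the full stop, and the lid's top edge is at 0.244 m, which fits 1.1 rad. Now a slow release at about 16 mm/s.

```bash
python3 -m crank '[0,0,0,0,0,0,0, 0,0,0,-2,0,0,0, 0,0,0,-4,0,0,0, 0,0,0,-6,0,0,0, 0,0,0,-8,0,0,0, 0,0,0,-10,0,0,0, 0,0,0,-12,0,0,0, 0,0,0,-14,0,0,0, 0,0,0,-16,0,0,0, 0,0,0,-18,0,0,0]'
python3 -m crank '[0,0,0,-2,0,0,0, 0,0,0,-4,0,0,0, 0,0,0,-6,0,0,0, 0,0,0,-8,0,0,0, 0,0,0,-10,0,0,0, 0,0,0,-12,0,0,0, 0,0,0,-13,0,0,0, 0,0,0,-14,0,0,0, 0,0,0,-15,0,0,0, 0,0,0,-16,0,0,0]'
python3 -m crank '[0,0,0,-1,0,0,0, 0,0,0,-2,0,0,0, 0,0,0,-3,0,0,0, 0,0,0,-4,0,0,0, 0,0,0,-5,0,0,0, 0,0,0,-6,0,0,0, 0,0,0,-8,0,0,0, 0,0,0,-10,0,0,0, 0,0,0,-12,0,0,0, 0,0,0,-14,0,0,0]'
```

```text
t: 18.25
tcp_pos: [0.5264, 0.054, 0.0067]
orientation: [-1.883, 2.513, -0.006]
contact_force: [-3.3, 0.3, 3.2]
gripper_width: -0.0001
t: 19.5
tcp_pos: [0.5273, 0.0539, 0.0231]
orientation: [-1.882, 2.512, -0.008]
contact_force: [4.2, -1.0, 2.7]
gripper_width: 0.0003
t: 20.75
tcp_pos: [0.5273, 0.0539, 0.0374]
orientation: [-1.882, 2.512, -0.009]
contact_force: [1.2, -0.4, 0.4]
gripper_width: -0.0
```

Off the pad now. I'll retreat upward and check the end state.

```bash
python3 -m crank '[0,0,0,-15,0,0,0, 0,0,0,-40,0,0,0, 0,0,0,-70,0,0,0, 0,0,0,-100,0,0,0, 0,0,0,-120,0,0,0, 0,0,0,-130,0,0,0, 0,0,0,-130,0,0,0, 0,0,0,-130,0,0,0, 0,0,0,-130,0,0,0, 0,0,0,-130,0,0,0]'
python3 - <<'E'
from h import *
s=manip.read_state();print(s["t"],s["tcp_pos"],s["contact_force"])
p,d,W=cloud("top");p,d,W2=cloud("wrist")
m=(W[...,2]>.095)&(W[...,2]<.13)&(np.hypot(W[...,0]-.7,W[...,1])<.09);print("lid z pct",np.percentile(W[m][:,2],[5,50,95]).round(4),"max nearby",np.nanmax(W[...,2][(abs(W[...,0]-.74)<.05)&(abs(W[...,1]+.01)<.05)]).round(3))
W=W2
m=(W[...,2]>.045)&(W[...,2]<.085)&(W[...,0]>.49)&(W[...,0]<.56)&(W[...,1]>.01)&(W[...,1]<.09);q=W[m];print("pad",len(q),q.mean(0).round(3),q.max(0).round(3))
m=((W[...,2]>.028)&(W[...,2]<.042)&(W[...,1]<.13)&(W[...,1]>-.05)).astype(np.uint8);_,L,st,ce=cv2.connectedComponentsWithStats(m)
for i in range(1,len(st)):
    if st[i,4]>1000:print(W[L==i].mean(0).round(3))
z=np.load("top.npz")["W"]
p,d,W=cloud("scene");z=np.load("scene.npz")["W"];pp=np.load("scene.npz")["p"]
df=(abs(p.astype(int)-pp).max(2)>40).astype(np.uint8);_,L,st,ce=cv2.connectedComponentsWithStats(df);print([(s_.tolist()) for s_ in st[1:] if s_[4]>40])
cv2.imwrite("pics/s8.png",cv2.resize(p[110:290,150:390,::-1],None,fx=3,fy=3))
E
```

```text
t: 22.0
tcp_pos: [0.5262, 0.0543, 0.1665]
orientation: [-1.883, 2.513, -0.007]
contact_force: [-0.2, -0.1, -0.7]
gripper_width: 0.0001
22.0 [0.52622337 0.05427044 0.16651127] [-0.15399386 -0.0855732  -0.65192359]
lid z pct [0.1063 0.1115 0.1166] max nearby 0.12
pad 1917 [0.529 0.054 0.064] [0.56  0.079 0.069]
[0.446 0.04  0.035]
[[108, 0, 191, 48, 4358], [301, 0, 12, 40, 237], [309, 0, 35, 63, 1605], [122, 48, 42, 40, 853], [250, 64, 22, 32, 416], [300, 69, 29, 35, 800], [212, 87, 33, 22, 389], [97, 89, 112, 33, 1656], [301, 103, 7, 15, 71], [232, 112, 27, 24, 449], [284, 115, 14, 11, 93], [252, 122, 36, 62, 1057], [184, 125, 59, 69, 1609], [273, 173, 12, 16, 57]]
```

View pics/s8.png

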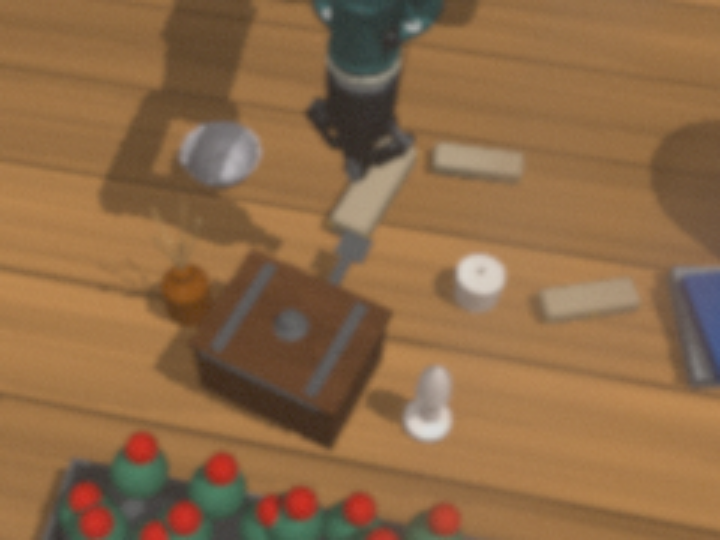

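The lid is shut with its top at 0.112 m, the lever is up with the pad at 0.064–0.069 m, the case is flat and clear, the other objects are in place, and the arm is free. Handing in.

```bash
python3 -c "
from rig import order; print(order.finish_job())"
```

```text
the job is handed in; nothing more can be done
None
```

The job is done and handed in at about 22 s on the robot's clock; no verdict was reported.

**What I did:** I gripped the spectacle case lightly by its sides and slid it about 67 mm back along the table. I then pressed the lever to its stop with closed fingers, held it there for over 2.5 s, and let it up over about 2.5 s.

**Last checks:**
- **Lid:** its top reads 0.112 m, the height given for fully shut.
- **Lever:** the pad averages 0.064 m, so it is back at rest.
- **Case:** it lies flat, its centre about 130 mm from the pad.
- **Other things:** they look unmoved in the last picture. I compared it with the first one but did not measure each object again.
- **Robot:** it is raised clear of everything, with contact force near zero.

**What disagreed or failed:**
- **Reported tool position:** it lies about 42 mm beyond the real fingertips. My first grip therefore closed in the air above the case. I found this in the wrist camera's picture and depth, and corrected for it from then on.
- **Sideways drift:** the tool also moved 8 mm sideways during that first descent. I did not find the cause; I recentred it before gripping.
- **Lid angle while open:** my fit was spoiled by the arm in view and is not valid. I judged the lid wide open from its top edge at 0.244 m, the fingertip height, the 17–21 N at the stop and a picture.

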